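# Set rinsed instruments up to dry: rotary rack and drip hook

## Robot

A 7-joint arm with a two-finger parallel gripper is mounted at the origin on a cart in front of the work surface, level with it; the furniture and walls round the work are solid. World frame = base frame: x ahead of the robot, y to its left, z up, the work surface at z = 0. Lengths are in m, angles in rad, forces in N, time in s.
With the tool pointing down it reaches from about 0.35 to 0.9 m from the base axis. Payload 7.2 kg.
Tool frame: the origin (TCP) lies midway between the tips of the shut fingers; the grasp point (between the pads) lies 19 mm behind it; z points along the fingers, y is the line along which they close (so a half turn about z gives the same grasp; the last joint's range is limited). The gripper opens to 88 mm and grips with 3 to 60 N. Pads are 20 mm wide; open, the fingers measure 115 mm over their backs; the gripper's body (75 mm by 178 mm) begins 61 mm behind the grasp point.
Start: joints at [1.051, 0.411, -0.013, 1.596, 0.006, 1.134, -0.082], TCP at [0.273, -0.562, 0.191] pointing down, gripper open.
Joint ranges: [-2.95, 2.95], [-0.29, 1.99], [-1.47, 1.44], [0.14, 2.54], [-1.03, 4.17], [0.13, 1.85], [-2.86, 2.86]. Speed limits (rad/s): [2.39, 2.39, 3.01, 3.01, 3.14, 3.14, 3.14].

## Interface

Orientations are given as a 3x3 rotation matrix whose columns are the frame's x, y, z axes.
In Python, from bench import bot gives the robot as it stands. The module is installed in compiled form; this text tells all that it offers. Calls block until the motion is done:
- bot.move_to(position, orientation): joint-space move of the TCP to a pose.
- bot.movel(position, rot=None, vel=0.15): straight line of the TCP; rot=None keeps the orientation; vel is the mean speed in m/s.
- bot.move_j(angles): joint-space move.
- bot.let_go() and bot.grab(): open the fingers fully, or close them until they stop; the grip force is fixed at half the most.
- bot.pause(seconds).
- bot.inverse_kinematics(position, orientation): joint angles nearest the present ones, or None.
- bot.snapshot(name): name is "scene" or "side" or "wrist"; returns a dict with "color" (384x512x3 uint8, blue, green, red), "mtx" (3x3 intrinsics, pixels), "T" (4x4, takes a point from camera to world coordinates). Camera axes: x right, y up, looking along -z (the intrinsics and any distortion apply to the point x, -y, -z); pixel columns grow to the right and rows downward; lengths in m; the calibration is good to about 2 mm. A picture is of the moment at which its call begins. There is no depth.
A pose or a line that the arm cannot do raises bot.Unreachable and nothing moves.
- bot.job_done(): hands the job in; it is judged then, once.
Readings, each from a call of its own:
- bot.current_time(): time.
- bot.current_qpos(): joint angles.
- bot.current_qvel(): joint speeds.
- bot.current_joint_efforts(): joint torques, N m.
- bot.current_tcp_pos(): TCP position.
- bot.current_tcp_rot(): TCP orientation.
- bot.current_ft_force(): force on the tool from outside, world axes, zero at the start.
- bot.current_moment(): the same for the moment, N m.
- bot.current_gripper_width(): finger opening in m.
- bot.current_finger_force(): force on a finger pad.
Only numpy, scipy, OpenCV 4.12 (cv2) and the standard library are available. Lean on these libraries where they do the work, as an engineer would, in place of code of your own. Each camera call takes 0.05 s, during which the arm holds its last target. There are 200 camera calls.

## Task

Put the rinsed things up to dry. Turn the rotary drying rack by its rim until its slots open squarely to the front edge of the worktop, and slide every flat cassette fully home into a slot of its own, the end with the upright fin staying outside. The hook of the drip stand is still swinging: steady it with a touch until it hangs still, and only then hang the wire basket on it by the middle of its bail, so that it hangs level and quiet; knock no bottle over.

Things in the scene. Friction and masses are not known exactly. Their poses are not given: they have to be found in the camera images.
- deck (a joint): turning deck of the rotary drying rack, a metal disc 320 mm across, upper face 30 mm above the worktop, on a stiff bearing that stays where it is left (6 N sideways at the rim turns it). In rad, growing anticlockwise seen from above, from -1.0 to 7.3; at 0 or 6.283 (a full turn) the slots open straight to the worktop's front edge (-x, to the robot)
- deck_axis (a point): the deck's axis at its upper face; this frame turns with the deck: x points from the slots' mouths to their back stops, z up. Five upright thumb studs, 15 mm thick, 32 mm tall, stand on the deck 148 mm from the axis, in the directions 0, 70, 120, 240 and 290 degrees of this frame (anticlockwise from its x); the open side (180 degrees) has none
- rack_base: fixed round foot of the rotary drying rack; origin on the deck's axis at the worktop; its frame does not turn and has the world's axes
- rack_front (a point): point on the deck's upper face, on the open side, 150 mm from the axis in the direction in which the slots open; it must point to the front edge
- slot_a (a point): centre of the mouth of the first slot: one of three flat pockets on the deck, 62 mm apart, 56 mm wide, 13 mm high, 75 mm deep; floor = the deck (6.5 mm below this point), roof top 16 mm over the deck, short flared guides 20 mm before the mouth. Axes as deck_axis: a cassette slides in along +x. The mouth is at x = -5 mm, the back stop at +70 mm from the axis
- slot_b (a point): the same for the middle slot
- slot_c (a point): the same for the third slot
- hook (a joint): steel hook of the drip stand, rad, 0 = straight down; swings sideways (world y-z plane) about a pivot 340 mm up with hardly any friction, so it does not come to rest by itself; positive = lower end to +y (left). Period about 0.75 s. Round wire 8 mm thick; the shank goes down 85 mm, bulges to -y and turns up to a tip at +y: the mouth is open to the left (+y)
- hook_seat (a point): point in the bowl of the hook where the centre of the basket's bail bar lies when hung, 154 mm below the pivot; moves with the hook. With the hook at rest, a bar carried in from +y at 35 to 55 mm above the seat passes between tip and shank
- hook_tip (a point): the hook's upturned tip (12 mm ball), about 32 mm to +y of the seat and 17 mm above it when the hook hangs straight
- hook_pivot (a point): the hook's pivot, 340 mm above the worktop; the stand's arm (16 mm tube, 372 mm up) runs from here to -y (right) to a post 160 mm away; below lies the stand's drip tray, 180 x 264 mm with a 12 mm rim; nothing of the stand is in front of the hook (-x) or more than 75 mm to its left
- basket: small-parts wire basket, 206 (its x) x 96 (y) x 45 mm with a rigid upright bail of flat bar over its middle, all one piece, 0.2 kg; origin in the middle of its underside, z up. It hangs with its underside 125 mm below the bar's centre
- bail_mid (a point): middle of the bail's straight top bar, 125 mm above the basket's underside; the bar is 10 mm thick (y), 14 mm tall (z; this point is half-way up it) and straight along the basket's x for 100 mm each way. Axes as the basket's
- bail_grip (a point): a point of the bar 75 mm from its middle toward the basket's -x end (at the start this is the end nearest the robot), where the bar can be gripped with the hook clear of the gripper
- cassette_1_fin (a point): middle of the upright pull fin of flat cassette 1 (may be absent). The fin is 30 mm long (along the cassette's x), 12 mm thick (y), and rises from the cassette's top, 10 mm above its underside, to 44 mm; this point is 27 mm above the underside. Grip it across its thickness (along y)
- cassette_1_mid (a point): centre of flat cassette 1 (may be absent): perforated metal slab 130 (x) x 52 (y) x 10 mm, 0.13 kg; x points from the fin's end to the plain end that enters the slot first (the fin lies at x = -44 mm). Fully home in a slot it stands 5 mm beyond the deck's axis, and the fin stays outside
- cassette_2_fin (a point): middle of the upright pull fin of flat cassette 2 (may be absent). The fin is 30 mm long (along the cassette's x), 12 mm thick (y), and rises from the cassette's top, 10 mm above its underside, to 44 mm; this point is 27 mm above the underside. Grip it across its thickness (along y)
- cassette_2_mid (a point): centre of flat cassette 2 (may be absent): perforated metal slab 130 (x) x 52 (y) x 10 mm, 0.13 kg; x points from the fin's end to the plain end that enters the slot first (the fin lies at x = -44 mm). Fully home in a slot it stands 5 mm beyond the deck's axis, and the fin stays outside
- cassette_3_fin (a point): middle of the upright pull fin of flat cassette 3 (may be absent). The fin is 30 mm long (along the cassette's x), 12 mm thick (y), and rises from the cassette's top, 10 mm above its underside, to 44 mm; this point is 27 mm above the underside. Grip it across its thickness (along y)
- cassette_3_mid (a point): centre of flat cassette 3 (may be absent): perforated metal slab 130 (x) x 52 (y) x 10 mm, 0.13 kg; x points from the fin's end to the plain end that enters the slot first (the fin lies at x = -44 mm). Fully home in a slot it stands 5 mm beyond the deck's axis, and the fin stays outside
- bottle_enzyme: bottle with a white cap, 59 mm across, 145 mm tall, a bystander; origin under its centre, z up
- bottle_saline: white squeeze bottle with a coloured cap, 53 mm across, 128 mm tall, a bystander; origin under its centre, z up

How it is judged:
On the way, in this order (a step that is already met when the one before it is completed fails the run):
1. the empty hook hangs still: within 0.08 rad of straight down and slower than 0.4 rad/s for 0.6 s (value of joint hook between -0.08 and 0.08 rad and velocity of joint hook between -0.4 and 0.4 rad/s and distance between bail_mid and hook_seat above 0.06 m), for 0.6 s.
2. the basket's bail lies in the bowl of the hook (x of bail_mid in the frame of hook_seat between -0.035 and 0.035 m and y of bail_mid in the frame of hook_seat between -0.022 and 0.022 m and z of bail_mid in the frame of hook_seat between -0.01 and 0.02 m and angle between bail_mid's own z axis and vertical below 0.3 rad and height (world z) of bail_mid above 0.15 m), for 0.2 s.
At the end, for the whole second after the job is handed in: The rack opens to the front edge (within 13 degrees); every cassette present lies flat in a slot, plain end in, within 8 mm of the back stop; the basket hangs by its bail in the hook's bowl (bar middle within 35 mm), tilted under 0.3 rad, slower than 0.12 m/s (all of step 2 and x of rack_front in the frame of rack_base below 0 m and y of rack_front in the frame of rack_base between -0.035 and 0.035 m and linear speed of basket below 0.12 m/s and x of cassette_1_mid in the frame of deck_axis between -0.003 and 0.012 m and y of cassette_1_mid in the frame of deck_axis between -0.07 and 0.07 m and z of cassette_1_mid in the frame of deck_axis between 0 and 0.01 m and angle between the x axis of each of cassette_1_mid, cassette_2_mid, cassette_3_mid and the x axis of deck_axis, either way round below 0.1 rad and x of cassette_2_mid in the frame of deck_axis between -0.003 and 0.012 m and y of cassette_2_mid in the frame of deck_axis between -0.07 and 0.07 m and z of cassette_2_mid in the frame of deck_axis between 0 and 0.01 m and x of cassette_3_mid in the frame of deck_axis between -0.003 and 0.012 m and y of cassette_3_mid in the frame of deck_axis between -0.07 and 0.07 m and z of cassette_3_mid in the frame of deck_axis between 0 and 0.01 m); the robot touches nothing.
It fails at once if the enzyme bottle is knocked over (angle between bottle_enzyme's own z axis and vertical above 0.6 rad).
It fails at once if the saline bottle is knocked over (angle between bottle_saline's own z axis and vertical above 0.6 rad).
Of cassette_1, cassette_2, cassette_3 only 1 to 3 are there at a start; the rules pass over those that are not, and their reading is None.
At some moment in a run one of cassette_1, cassette_2, cassette_3 may be knocked a few centimetres aside while the robot is not near it.
Once in a run the grip may slacken for a moment while it holds something.
It also fails if it takes over 210 s, if anything falls off the work surface, if the arm or the gripper's body presses on something with over 40 N, if the wrist force passes 120 N, or if a joint passes its speed limit or range.

## Working session

There is one attempt and no reset: what is moved stays moved. The work goes in short steps, each a Python script; the robot and the scene stay as the last script left them, time stands still between calls to the robot, and variables do not carry over. Pictures are saved under pics/ and viewed, at most 14 in all, crops included, and the job is handed in when it is done.

```bash
ls; mkdir -p pics; python3 - <<'E'
from bench import bot
import cv2, numpy as np
np.set_printoptions(precision=4,suppress=True)
for n in ("scene","side","wrist"):
    s=bot.snapshot(n); cv2.imwrite(f"pics/{n}0.png",cv2.resize(s["color"],(800,600),interpolation=cv2.INTER_CUBIC)); print(n,s["mtx"].tolist(),s["T"].round(4).tolist(),[k for k in s])
print(bot.current_tcp_rot(),bot.current_time())
E
```

```text
pics
scene [[424.4830726779377, 0.0, 248.1601648506991], [0.0, 424.4830726779377, 194.97147017424862], [0.0, 0.0, 1.0]] [[-0.8584, 0.3518, -0.3733, -0.0839], [-0.5125, -0.5579, 0.6528, 0.861], [0.0214, 0.7517, 0.6592, 1.2227], [0.0, 0.0, 0.0, 1.0]] ['color', 'mtx', 'T']
side [[497.507641970723, 0.0, 253.4616092326568], [0.0, 497.507641970723, 198.04526481326891], [0.0, 0.0, 1.0]] [[-0.9863, 0.1377, -0.0903, 0.3291], [-0.1639, -0.7667, 0.6207, 0.8287], [0.0162, 0.627, 0.7788, 1.4145], [0.0, 0.0, 0.0, 1.0]] ['color', 'mtx', 'T']
wrist [[306.6906490874575, 0.0, 254.10268552149796], [0.0, 306.6906490874575, 192.18423695014462], [0.0, 0.0, 1.0]] [[0.4363, 0.8724, 0.2202, 0.3323], [-0.8998, 0.4233, 0.106, -0.533], [-0.0007, -0.2443, 0.9697, 0.3844], [0.0, 0.0, 0.0, 1.0]] ['color', 'mtx', 'T']
[[ 0.8996  0.4367 -0.0006]
 [ 0.4367 -0.8996  0.001 ]
 [-0.0001 -0.0012 -1.    ]] 0.15
```

View pics/scene0.png

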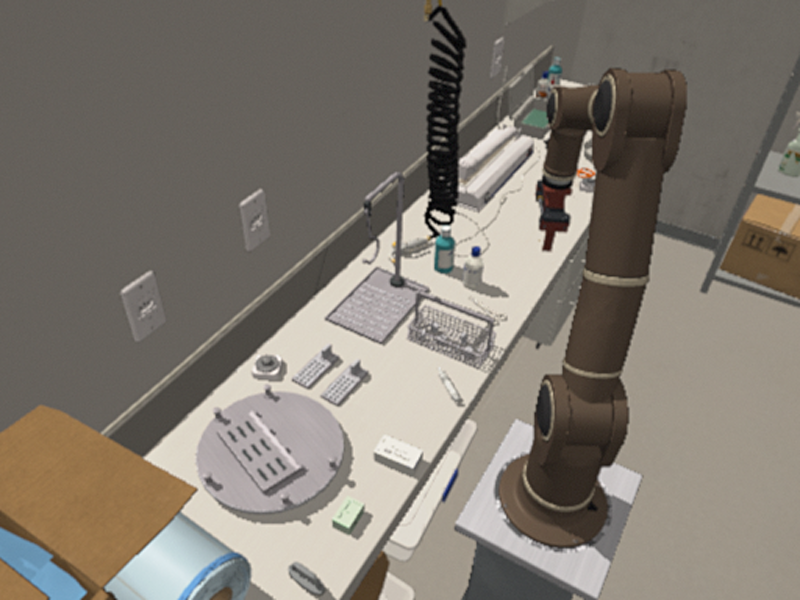

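View pics/side0.png

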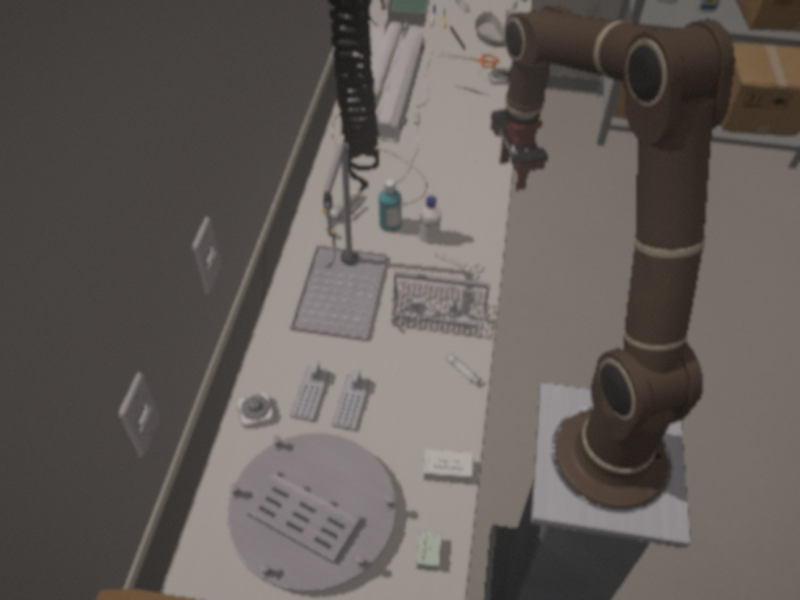

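Both views show two cassettes near the deck. In scene they are at (316,366) and (345,382); in side at (308,395) and (350,400). The fin ends point to -y. The deck is centred at about (272,452) in scene and (313,512) in side. The basket bail runs from (415,298) to (493,322) in scene. The hook is near (370,235).

```bash
cat > h.py <<'E'
from bench import bot
import cv2, numpy as np
np.set_printoptions(precision=4,suppress=True)
def ray(s,uv):
    p=np.linalg.inv(s["mtx"])@[uv[0],uv[1],1]; T=s["T"]
    d=T[:3,:3]@np.array([p[0],-p[1],-p[2]]); return T[:3,3],d/np.linalg.norm(d)
def atz(s,uv,z):
    o,d=ray(s,uv); return o+d*(z-o[2])/d[2]
def tri(*obs):
    A=np.zeros((3,3));b=np.zeros(3);R=[]
    for s,uv in obs:
        o,d=ray(s,uv);P=np.eye(3)-np.outer(d,d);A+=P;b+=P@o;R.append((o,P))
    x=np.linalg.solve(A,b); return x,max(np.linalg.norm(P@(x-o)) for o,P in R)
def proj(s,p):
    T=s["T"]; q=T[:3,:3].T@(np.asarray(p)-T[:3,3]); u=s["mtx"]@[q[0],-q[1],-q[2]]; return u[:2]/u[2]
def save(s,name,crop=None,size=(800,600)):
    im=s["color"]
    if crop: im=im[crop[1]:crop[3],crop[0]:crop[2]]
    cv2.imwrite("pics/"+name+".png",cv2.resize(im,size,interpolation=cv2.INTER_CUBIC))
def down(a):  # tool down, finger line (y) at world angle a
    y=np.array([np.cos(a),np.sin(a),0]);z=np.array([0,0,-1.]);return np.column_stack([np.cross(y,z),y,z])
E
python3 - <<'E'
from h import *
a=bot.snapshot("scene");b=bot.snapshot("side");k=.64
P=dict(
 stud1=((269,389),(278,442)),stud2=((218,410),(236,491)),stud3=((208,478),(266,573)),stud4=((286,497),(370,566)),stud5=((335,460),(398,505)),
 deck=((272,452),(313,512)),fin1=((333,350),(315,367)),fin2=((360,366),(357,377)),mid1=((316,368),(308,395)),mid2=((345,384),(350,402)),
 bailA=((416,298),(393,273)),bailB=((493,321),(487,286)),hooktop=((368,200),(326,195)),post=((400,175),(346,140)),enzcap=((446,232),(390,185)),salcap=((477,250),(431,200)),tray1=((328,318),(292,328)),tray4=((428,300),(387,258)),postfoot=((398,282),(348,258)))
for n,(u,v) in P.items():
    x,e=tri((a,np.array(u)*k),(b,np.array(v)*k)); print(n,x,round(e,4))
C=[]
for n in ("stud1","stud2","stud3","stud4","stud5"):
    C.append(atz(b,np.array(P[n][1])*k,.062)[:2])
C=np.array(C);A=np.c_[2*C,np.ones(5)];s=np.linalg.lstsq(A,(C**2).sum(1),rcond=None)[0];c=s[:2]
print(C,c,np.sqrt(s[2]+c@c),np.degrees(np.arctan2(*(C-c).T[::-1])))
E
```

```text
stud1 [0.6607 0.1098 0.0514] 0.0048
stud2 [0.7066 0.2309 0.0689] 0.0065
stud3 [0.6138 0.367  0.0537] 0.0053
stud4 [0.4321 0.3391 0.0963] 0.0054
stud5 [0.4027 0.2165 0.0902] 0.0063
deck [0.5659 0.2243 0.0112] 0.0044
fin1 [ 0.6426 -0.1203 -0.0089] 0.0068
fin2 [ 0.5435 -0.0978  0.0079] 0.0054
mid1 [ 0.64   -0.0424 -0.0042] 0.0059
mid2 [ 0.5479 -0.0382 -0.0038] 0.0038
bailA [ 0.5075 -0.3255  0.0915] 0.003
bailB [ 0.2912 -0.3124  0.1175] 0.0054
hooktop [ 0.6305 -0.2712  0.3704] 0.0068
post [ 0.6289 -0.4326  0.3673] 0.0028
enzcap [ 0.5561 -0.5801  0.1287] 0.0018
salcap [ 0.451  -0.5641  0.1145] 0.0042
tray1 [ 0.7171 -0.208   0.0012] 0.0052
tray4 [ 0.5525 -0.5014 -0.0607] 0.0071
postfoot [ 0.6357 -0.4466 -0.002 ] 0.0052
[[0.659  0.1205]
 [0.7096 0.2346]
 [0.613  0.3752]
 [0.436  0.3321]
 [0.4059 0.2103]] [0.556  0.2343] 0.1531735621924301 [ -47.8506    0.1305   67.9948  140.832  -170.9062]
```

View pics/wrist0.png

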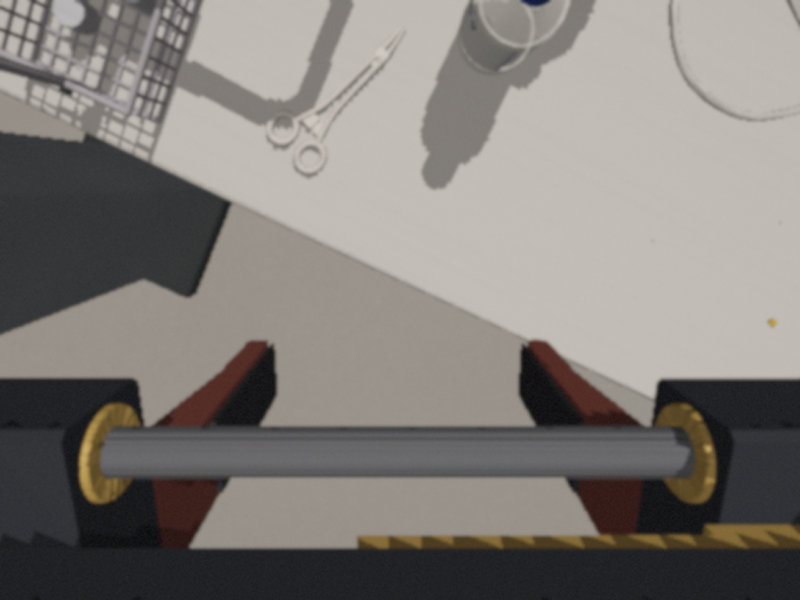

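Side view puts the deck axis near (0.556, 0.234). The studs fit the pattern with the deck at about +70°, so the slots face -y and it must turn clockwise. I'll look closer with the wrist camera from two places.

```bash
python3 - <<'E'
from h import *
import pickle
R=down(-np.pi/2)
bot.move_to([0.2,-0.40,0.30],down(-2.0)); bot.move_to([0.40,0.0,0.30],R)
out=[]
for i,p in enumerate([[0.46,0.12,0.30],[0.46,0.24,0.30]]):
    bot.move_to(p,R); s=bot.snapshot("wrist"); save(s,f"w{i+1}"); out.append(s)
pickle.dump(out,open("w.pkl","wb")); print(bot.current_time(),bot.current_tcp_pos())
E
```

```text
4.025 [0.4605 0.2381 0.2999]
```

View pics/w1.png

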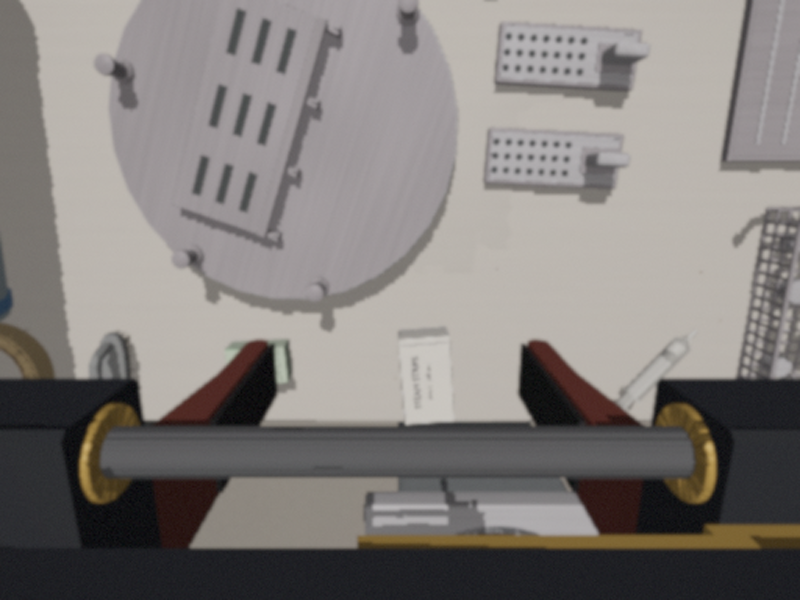

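View pics/w2.png

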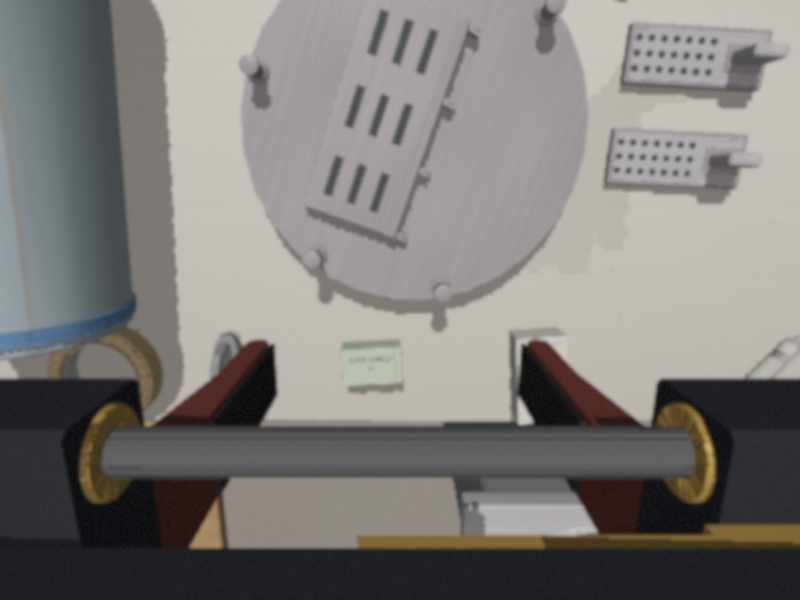

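In w1/w2 the stud tops are at (105,64)/(250,66), (407,8)/(550,8), (185,258)/(313,258) and (317,290)/(442,290). The cassette fin tops are at (630,48)/(767,49) and (610,158)/(743,160). A tall roll stands to the left of the deck, so I'll turn the deck by the right-hand stud.

```bash
python3 - <<'E'
from h import *
import pickle
from scipy.optimize import least_squares
w=pickle.load(open("w.pkl","rb"));k=.64
P=dict(s140=((105,64),(250,66)),s310=((407,8),(550,8)),s190=((185,258),(313,258)),s0=((317,290),(442,290)),
fin1=((630,48),(767,49)),fin2=((610,158),(743,160)),
c1pn=((498,83),(624,83)),c1pf=((503,24),(631,24)),c2pn=((487,181),(607,182)),c2pf=((490,130),(613,130)),c1f=((636,87),(768,86)),c2f=((618,185),(743,185)))
for n,(u,v) in P.items():
    x,e=tri((w[0],np.array(u)*k),(w[1],np.array(v)*k)); print(n,x,round(e,4), *( .5*(atz(w[0],np.array(u)*k,z)+atz(w[1],np.array(v)*k,z))[:2] for z in ((.062,) if n[0]=='s' else (.044,) if n[0]=='f' else (.01,))))
C=np.array([.5*(atz(w[0],np.array(P[n][0])*k,.062)+atz(w[1],np.array(P[n][1])*k,.062))[:2] for n in ("s140","s310","s190","s0")])
th=np.radians([70,-120,120,-70])
f=lambda q:(q[:2]+.148*np.c_[np.cos(th+q[2]),np.sin(th+q[2])]-C).ravel()
r=least_squares(f,[.556,.23,1.2]);print(r.x,r.fun)
E
```

```text
s140 [0.6186 0.3605 0.0606] 0.0006 [0.6183 0.36  ]
s310 [0.6653 0.1106 0.0455] 0.0002 [0.6602 0.1131]
s190 [0.4553 0.3173 0.0488] 0.0001 [0.4575 0.3133]
s0 [0.4239 0.1957 0.0463] 0.0001 [0.4275 0.1951]
fin1 [ 0.6364 -0.0829  0.0372] 0.0002 [ 0.6348 -0.079 ]
fin2 [ 0.544  -0.0709  0.0477] 0.0007 [ 0.5441 -0.073 ]
c1pn [0.6149 0.0234 0.0033] 0.0002 [0.6137 0.0255]
c1pf [ 0.6668  0.0202 -0.0024] 0.0003 [0.6633 0.0242]
c2pn [0.5244 0.0297 0.0029] 0.0003 [0.5244 0.0319]
c2pf [0.5729 0.0289 0.0024] 0.0002 [0.5721 0.0312]
c1f [ 0.6077 -0.0968  0.0268] 0.0006 [ 0.6106 -0.1067]
c2f [ 0.5211 -0.0913  0.0242] 0.0001 [ 0.521  -0.0995]
[0.5524 0.2473 0.168 ] [-0.0392  0.0329 -0.1593 -0.0045  0.0005  0.048   0.198  -0.0764]
```

```bash
python3 - <<'E'
from h import *
from scipy.optimize import least_squares
C=np.array([[.6183,.36],[.6602,.1131],[.4575,.3133],[.4275,.1951]])
th=np.radians([0,-120,70,120])
f=lambda q:(q[:2]+.148*np.c_[np.cos(th+q[2]),np.sin(th+q[2])]-C).ravel()
r=least_squares(f,[.556,.23,1.2]);print(r.x,r.fun,np.degrees(r.x[2]))
E
```

```text
[0.5694 0.2218 1.2295] [ 0.0006  0.0013  0.0052 -0.0039 -0.0022  0.0028 -0.0036 -0.0001] 70.44705834974644
```

```bash
cat >> h.py <<'E'
AX=np.array([.5694,.2218])
def stud(phi,z,r=.148): return [AX[0]+r*np.cos(phi),AX[1]+r*np.sin(phi),z]
E
python3 - <<'E'
from h import *
d0=1.2295; ph=-2*np.pi/3
for off in (np.pi/2,-np.pi/2):
    q=[bot.inverse_kinematics(stud(d+ph,.037),down(d+ph+off)) for d in (d0,.6,0,-.05)]
    print(off,*q)
E
```

```text
1.5707963267948966 [ 0.3544  0.8643 -0.97    1.5597  0.7648  1.1343 -0.0834] [ 0.3825  0.6755 -0.8377  1.7992  0.6096  0.9468 -0.6425] [ 0.3095  0.5241 -0.7582  1.9988  0.4954  0.8094 -1.2577] [ 0.298   0.5141 -0.7531  2.0118  0.4875  0.8008 -1.3137]
-1.5707963267948966 [-0.0873  0.6554 -0.2197  1.5934  0.1689  0.9114 -2.8023] [-0.7866  0.6573  0.8244  1.8791 -0.6198  0.8822 -2.718 ] [ 0.5994  0.7796 -1.2402  1.9836  0.8709  1.0537  1.5654] [ 0.594   0.7701 -1.2398  1.9963  0.8657  1.0444  1.5044]
```

```bash
python3 - <<'E'
from h import *
d0=1.2295; ph=-2*np.pi/3; o=np.pi/2
bot.move_to(stud(d0+ph,.14),down(d0+ph+o))
bot.movel(stud(d0+ph,.038),vel=.12)
bot.grab(); print(bot.current_gripper_width(),bot.current_finger_force(),bot.current_ft_force())
for d in np.linspace(d0,0,15)[1:]:
    bot.movel(stud(d+ph,.038),down(d+ph+o),vel=.08)
    print(round(d,2),bot.current_ft_force().round(1),round(bot.current_gripper_width(),4))
bot.let_go(); bot.movel(stud(ph,.16),vel=.15)
bot.move_to([.40,.22,.28],down(-np.pi/2))
s=bot.snapshot("wrist");save(s,"w3");print(bot.current_time())
import pickle;pickle.dump(s,open("w3.pkl","wb"))
E
```

```text
0.0006701584802609367 0.0 [ 0.8489 -0.0967  0.6147]
1.14 [ 0.2 -0.1 -0.2] 0.0004
1.05 [0.2 0.2 0.5] 0.0003
0.97 [ 0.6 -0.3  0.4] 0.0004
0.88 [-0.  -0.6  0.3] 0.0008
0.79 [-0.8 -0.1 -0.3] 0.0001
0.7 [ 0.6 -0.3  0.3] 0.0002
0.61 [-0.6 -0.3  0.5] 0.0004
0.53 [ 0.4  0.1 -0. ] 0.0004
0.44 [ 1.  -0.2 -0.5] 0.0007
0.35 [0.1 0.3 0.6] 0.0004
0.26 [0.3 0.2 0.7] 0.0006
0.18 [-1.   0.1  0.7] 0.0005
0.09 [0.1 0.3 0. ] 0.0002
0.0 [-0.2 -0.3 -0.2] 0.0002
16.1167
```

View pics/w3.png

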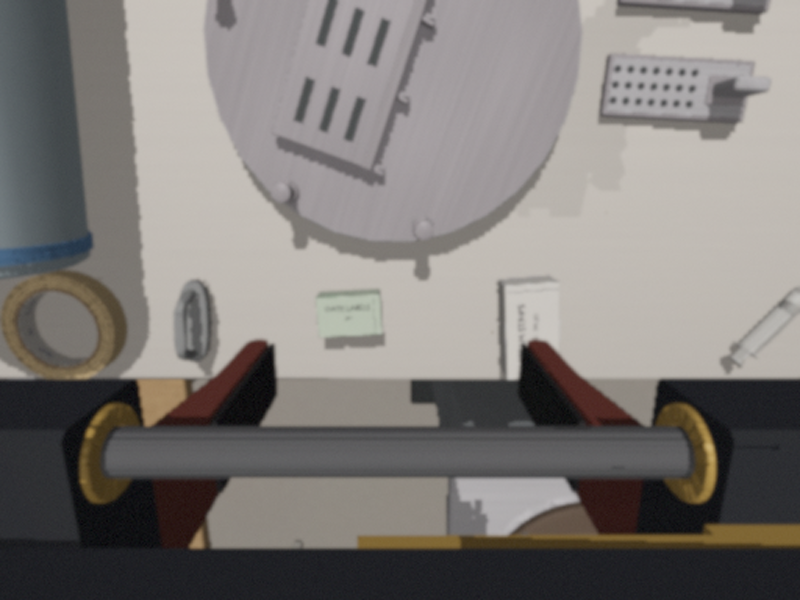

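The deck has not turned, because the fingers closed beside the stud. In w3 the near studs are at (283,192) and (424,229). I'll check those against the model.

```bash
python3 - <<'E'
from h import *
import pickle
w=pickle.load(open("w.pkl","rb"));s=pickle.load(open("w3.pkl","rb"));k=.64
print(s["T"]); 
for x in w: print(x["T"][:3,3])
for n,u1,u2,u3 in (("s70",(185,258),(313,258),(283,192)),("s120",(317,290),(442,290),(424,229)),("fin2",(610,158),(743,160),(763,84)),("c2pn",(487,181),(607,182),(602,117)),("boxcorner",(272,237),(400,239),(379,170))):
    f=[np.array(u)*k for u in (u1,u2,u3)]
    print(n,tri((w[0],f[0]),(w[1],f[1]),(s,f[2])),tri((w[1],f[1]),(s,f[2])),[atz(c,g,.062)[:2] for c,g in zip((w[0],w[1],s),f)])
a=bot.snapshot("scene");b=bot.snapshot("side")
M={0:.0,1:-2*np.pi/3,2:np.radians(70),3:np.radians(120),4:np.radians(-70)}
for nm,c in (("scene",a),("side",b)):
  print(nm,[ (proj(c,stud(1.2295+t,.062))/k).round(0) for t in M.values()])
print("w1",[ (proj(w[0],stud(1.2295+t,.062))/k).round(0) for t in M.values()])
save(b,"side1",(120,260,300,384),(800,551))
E
```

```text
[[ 0.0006  0.9695  0.245   0.4665]
 [-1.      0.0003  0.0014  0.2196]
 [ 0.0013 -0.245   0.9695  0.4728]
 [ 0.      0.      0.      1.    ]]
[0.5266 0.1194 0.4931]
[0.5263 0.2393 0.4936]
s70 (array([0.4556, 0.3172, 0.0495]), np.float64(0.0002479805617642096)) (array([0.4558, 0.3169, 0.0513]), np.float64(2.7969271046354843e-06)) [array([0.4574, 0.3115]), array([0.4575, 0.315 ]), array([0.4561, 0.3145])]
s120 (array([0.424 , 0.1955, 0.0467]), np.float64(0.0002943589949561378)) (array([0.4236, 0.1953, 0.0442]), np.float64(0.00019586621230971348)) [array([0.4275, 0.193 ]), array([0.4276, 0.1972]), array([0.4254, 0.1961])]
fin2 (array([ 0.5423, -0.0668,  0.0602]), np.float64(0.005462572317609252)) (array([ 0.5431, -0.079 ,  0.0439]), np.float64(0.004440172170914614)) [array([ 0.5441, -0.0648]), array([ 0.5427, -0.061 ]), array([ 0.54  , -0.0715])]
c2pn (array([ 0.5238,  0.0284, -0.0013]), np.float64(0.0010579567895486056)) (array([ 0.5239,  0.0243, -0.0104]), np.float64(0.00027480862681448544)) [array([0.525 , 0.0405]), array([0.5243, 0.0549]), array([0.5153, 0.0538])]
boxcorner (array([0.4739, 0.2352, 0.0473]), np.float64(0.0011979279227486523)) (array([0.4738, 0.2352, 0.0527]), np.float64(0.0008361345058856068)) [array([0.4763, 0.2313]), array([0.4747, 0.236 ]), array([0.4739, 0.234 ])]
scene [array([205., 474.]), array([266., 386.]), array([283., 495.]), array([331., 458.]), array([215., 410.])]
side [array([265., 565.]), array([276., 436.]), array([361., 555.]), array([390., 496.]), array([234., 485.])]
w1 [array([103.,  64.]), array([409.,   0.]), array([180., 260.]), array([315., 294.]), array([263., -75.])]
```

View pics/side1.png

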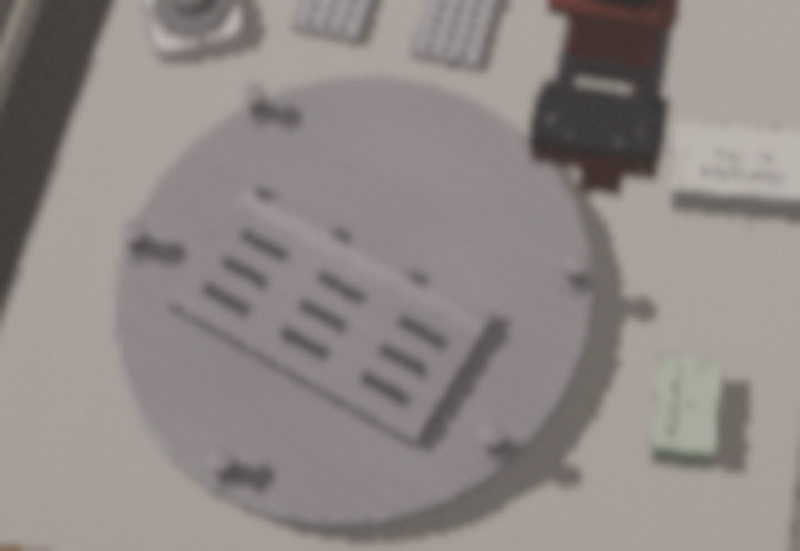

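```bash
python3 - <<'E'
from h import *
import pickle
s=pickle.load(open("w3.pkl","rb"));k=.64
p=bot.current_tcp_pos();R=bot.current_tcp_rot();print(p,R)
for q in ([0,0,0],[0,.044,0],[0,-.044,0],[.01,.044,0],[0,.044,-.019],[0,.057,0]): print(q,proj(s,p+R@np.array(q))/k)
ph=-2*np.pi/3;d=1.2295
bot.move_to([.52,.10,.2],down(d+ph+np.pi/2))
bot.move_to(stud(d+ph,.11),down(d+ph+np.pi/2))
s=bot.snapshot("wrist");save(s,"w4")
print(bot.current_tcp_pos(),stud(d+ph,.062),proj(s,stud(d+ph,.062))/k,proj(s,stud(d+ph,.03))/k,proj(s,[.660,.113,.062])/k)
pickle.dump(s,open("w4.pkl","wb"))
E
```

```text
[0.4002 0.2192 0.2792] [[ 1.     -0.0005 -0.0015]
 [-0.0005 -1.     -0.0003]
 [-0.0015  0.0003 -1.    ]]
[0, 0, 0] [397.4275 339.8856]
[0, 0.044, 0] [500.8138 339.9619]
[0, -0.044, 0] [293.9854 339.8093]
[0.01, 0.044, 0] [502.0948 317.3766]
[0, 0.044, -0.019] [511.1718 355.8564]
[0, 0.057, 0] [531.3491 339.9844]
[0.6648 0.1101 0.1115] [np.float64(0.6654105524800433), np.float64(0.1091679716400488), 0.062] [396.9431 312.7615] [396.9507 298.1582] [393.8246 300.8889]
```

View pics/w4.png

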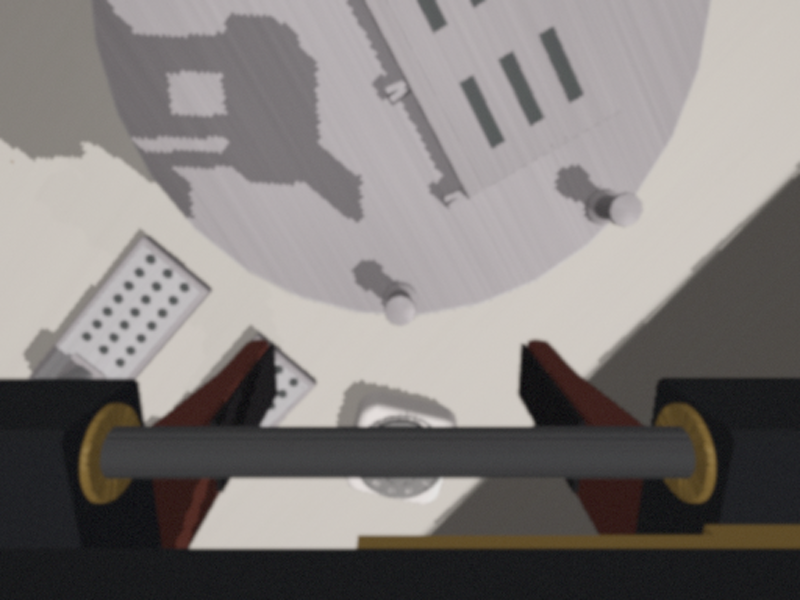

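In w4 the stud head sits at (400,303), where the model predicted (397,313), so the stud is about 7 mm nearer the axis. I'll refit all views and retry.

```bash
python3 - <<'E'
from h import *
import pickle
from scipy.optimize import least_squares
w=pickle.load(open("w.pkl","rb"))+[pickle.load(open("w3.pkl","rb")),pickle.load(open("w4.pkl","rb"))];k=.64
O=[(0,0,(105,64)),(0,-120,(407,8)),(0,70,(185,258)),(0,120,(317,290)),(1,0,(250,66)),(1,-120,(550,8)),(1,70,(313,258)),(1,120,(442,290)),(2,70,(283,192)),(2,120,(424,229)),(3,-120,(400,303)),(3,-70,(625,208))]
def f(q):
    return np.concatenate([proj(w[i],[q[0]+q[3]*np.cos(q[2]+np.radians(t)),q[1]+q[3]*np.sin(q[2]+np.radians(t)),.06])/k-u for i,t,u in O])
r=least_squares(lambda q:np.r_[f(q),(q[3]-.148)/.0005],[.569,.222,1.23,.148],loss="soft_l1");print(r.x);print(f(r.x).reshape(-1,2).round(1))
r=least_squares(f,[.569,.222,1.23,.148],loss="soft_l1");print(r.x);print(f(r.x).reshape(-1,2).round(1))
print(atz(w[3],np.array([400,303])*k,.06),atz(w[3],np.array([625,208])*k,.06))
E
```

```text
[0.5697 0.2229 1.2324 0.146 ]
[[ 0.5  1.4]
 [-1.5 -5.8]
 [-3.5  0.2]
 [-2.9  0.9]
 [-0.  -0.1]
 [ 3.6 -5.2]
 [-0.2  0.4]
 [ 1.   1. ]
 [-0.9 -1. ]
 [-0.  -1.2]
 [-0.4  4. ]
 [-2.1 -2.1]]
[0.5696 0.2231 1.2325 0.1456]
[[ 0.8  1.8]
 [-2.1 -5.2]
 [-3.4  0. ]
 [-3.2  0.6]
 [ 0.3  0.3]
 [ 2.9 -4.5]
 [-0.1  0.2]
 [ 0.7  0.7]
 [-0.8 -1.2]
 [-0.4 -1.5]
 [-0.3  2.7]
 [-2.7 -3.3]]
[0.6635 0.1138 0.06  ] [0.7173 0.2245 0.06  ]
```

```bash
python3 - <<'E'
from h import *
import pickle
R=bot.current_tcp_rot(); p=[.6625,.1145,.040]
bot.movel(p,vel=.12); bot.pause(.3)
print(bot.current_tcp_pos(),bot.current_gripper_width(),bot.current_ft_force())
s=bot.snapshot("wrist");save(s,"w5")
bot.grab();bot.pause(.3);print(bot.current_tcp_pos(),bot.current_gripper_width(),bot.current_finger_force(),bot.current_ft_force())
E
```

```text
[0.6628 0.1146 0.0406] 0.08761505923242278 [0.3329 0.2585 0.5322]
[0.6625 0.1145 0.04  ] 0.0006948970215488586 0.0 [-0.4459  0.429  -0.254 ]
```

View pics/w5.png

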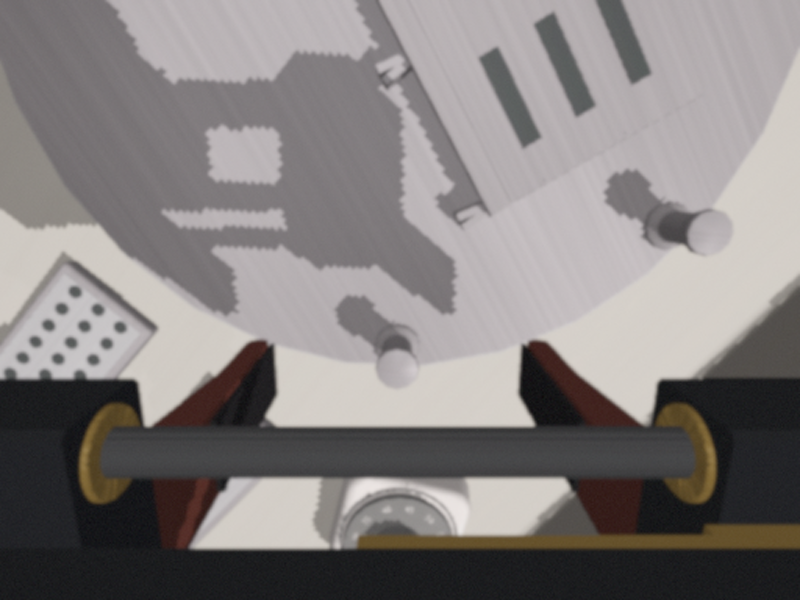

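```bash
python3 - <<'E'
from h import *
s=bot.snapshot("wrist");save(s,"w6",(160,160,352,304),(800,600))
print(proj(s,bot.current_tcp_pos()))
E
```

```text
[254.1388 217.8273]
```

View pics/w6.png

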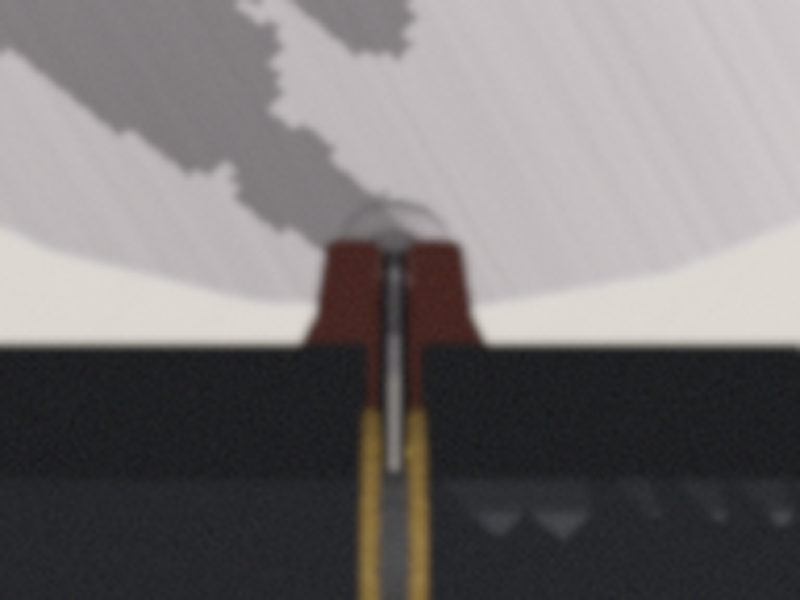

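The closed fingers appear roughly 25–30 mm higher than the TCP reading implies. The stud head is probably below the tips. I'll probe downward with the force sensor.

```bash
python3 - <<'E'
from h import *
bot.let_go(); z=.040
while z>.004:
    z-=.002; bot.movel([.6635,.114,z],vel=.05); F=bot.current_ft_force()
    if abs(F[2])>4: break
print("contact",z,F,bot.current_tcp_pos())
bot.movel([.6635,.114,z+.004],vel=.05)
bot.grab();bot.pause(.3);print(bot.current_tcp_pos(),bot.current_gripper_width(),bot.current_finger_force(),bot.current_ft_force())
E
```

```text
contact 0.003999999999999979 [-0.4381 -0.3338 -0.5135] [0.6634 0.114  0.0038]
[0.6634 0.1139 0.008 ] 0.01397783329388506 30.000094771385193 [-1.8448 -1.0831  0.6909]
```

The TCP reading runs about 30 mm below the real tips. The stud is now gripped (14 mm, 30 N), so I'll turn the deck.

```bash
python3 - <<'E'
from h import *
import pickle
A=np.array([.5697,.2229]);p=bot.current_tcp_pos();v=p[:2]-A;r=np.hypot(*v);f0=np.arctan2(v[1],v[0])
f1=-2*np.pi/3; o=np.pi/2
y=bot.current_tcp_rot()[:,1];a0=np.arctan2(y[1],y[0]);print(r,f0,a0-o-f0)
for f in np.linspace(f0,f0-1.2324,15)[1:]:
    bot.movel([A[0]+r*np.cos(f),A[1]+r*np.sin(f),p[2]],down(a0+f-f0),vel=.08)
    print(round(f,2),bot.current_ft_force().round(1),round(bot.current_gripper_width(),4))
bot.let_go(); q=bot.current_tcp_pos(); bot.movel([q[0],q[1],.16],vel=.2)
out=[]
for i,c in enumerate([[.42,.10,.30],[.42,.24,.30]]):
    bot.move_to(c,down(-np.pi/2)); bot.pause(.2); s=bot.snapshot("wrist");out.append(s)
save(s,"w7");print(bot.current_time())
pickle.dump(out,open("w7.pkl","wb"))
E
```

```text
0.14375483658116656 -0.860836727174881 -0.0040994656566776255
-0.95 [-1.2  0.9 -0. ] 0.0146
-1.04 [-1.6 -0.3 -0.6] 0.0142
-1.12 [-2.1 -0.3 -0.3] 0.0141
-1.21 [-1.1  1.1  0.5] 0.0142
-1.3 [-2.2  1.5 -0. ] 0.014
-1.39 [-2.   1.8 -0.9] 0.0146
-1.48 [-1.7  1.1 -1.4] 0.0145
-1.57 [-0.7  3.4 -2.1] 0.0143
-1.65 [-1.4  4.5 -3.7] 0.0143
-1.74 [-0.9  5.1 -4.6] 0.0144
-1.83 [-0.7  5.1 -5. ] 0.0148
-1.92 [1.3 1.  0.9] 0.0148
-2.01 [-2.7 -1.7  7.4] 0.0142
-2.09 [-2.6 -0.9  8.7] 0.0144
37.725
```

View pics/w7.png

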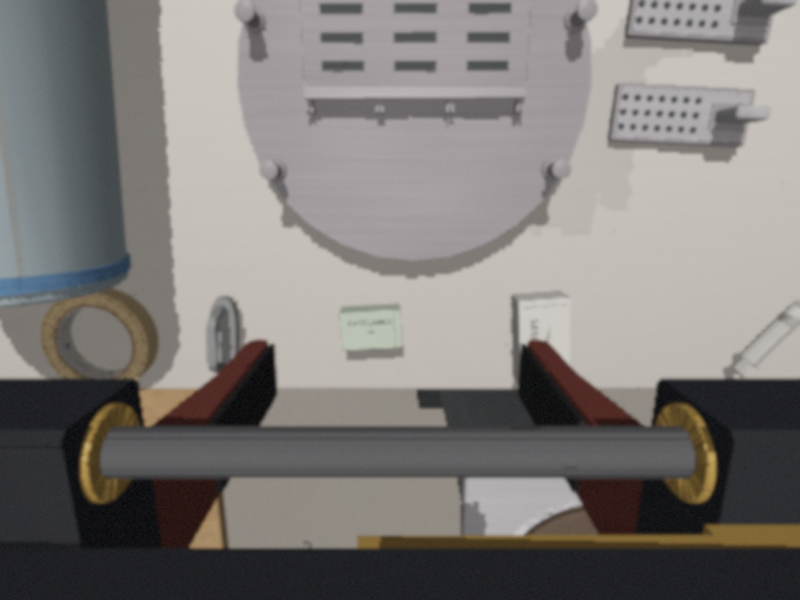

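Deck turned: the mouths face front. The studs are at (248,10), (582,10), (270,170) and (556,168) in w7, which is symmetric. Next I'll measure the tool's length error by touching the worktop, and image the cassettes.

```bash
python3 - <<'E'
from h import *
import pickle
from scipy.optimize import least_squares
k=.64; w=pickle.load(open("w7.pkl","rb"))
O=[(-70,(582,10)),(70,(248,10)),(120,(270,170)),(-120,(556,168))]
for h in (.062,.05):
    f=lambda q:np.concatenate([proj(w[1],[q[0]+.148*np.cos(q[2]+np.radians(t)),q[1]+.148*np.sin(q[2]+np.radians(t)),h])/k-u for t,u in O])
    r=least_squares(f,[.569,.222,0]);print(h,r.x,r.fun.round(1))
R=down(-np.pi/2)
out=[]
for p in ([.47,-.10,.28],[.47,.0,.28]):
    bot.move_to(p,R);bot.pause(.2);out.append(bot.snapshot("wrist"))
pickle.dump(out,open("w8.pkl","wb"))
cv2.imwrite("pics/w8.png",np.vstack([cv2.resize(s["color"][:190],(800,297),interpolation=cv2.INTER_CUBIC) for s in out]))
bot.move_to([.46,-.03,.08],R);bot.grab();z=.02
bot.movel([.46,-.03,z],vel=.1)
while z>-.05:
    z-=.002; bot.movel([.46,-.03,z],vel=.05); F=bot.current_ft_force()
    if abs(F[2])>5: break
print("contact",z,F,bot.current_tcp_pos()); bot.movel([.46,-.03,.08]); bot.let_go()
E
```

```text
0.062 [ 0.5689  0.2238 -0.0011] [ 5.1 -0.4 -6.   0.  -3.9  0.3  4.9  1.8]
0.05 [ 0.5713  0.2234 -0.001 ] [ 0.3  1.2 -1.3  1.7 -0.1 -2.3  1.1 -0.8]
contact -0.032000000000000015 [-4.4082  0.0159 19.6744] [ 0.4602 -0.0301 -0.0309]
```

View pics/w8.png

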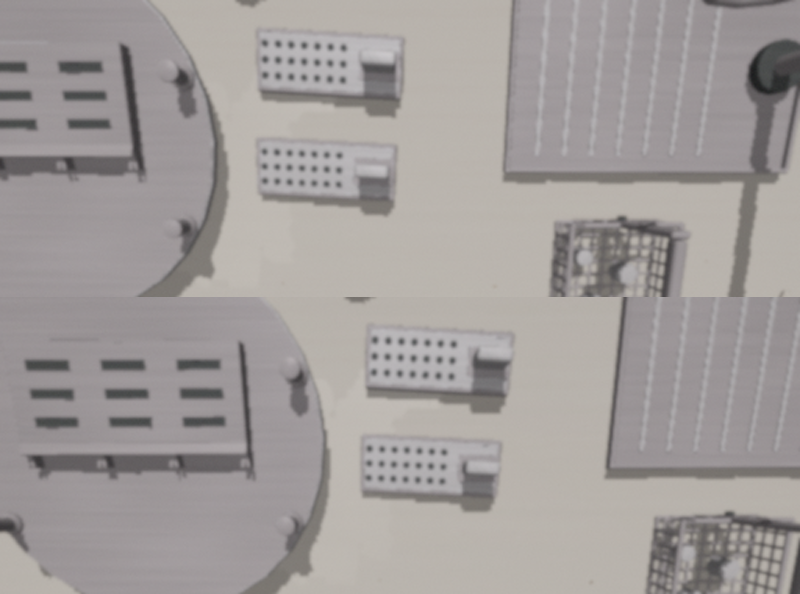

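The contact shows the real tips are 31 mm above the TCP reading. In the upper w8 view, fin 1's top is at (379,58) and fin 2's at (373,172); in the lower one they are at (493,57) and (482,169). Both cassettes point almost along +y, turned slightly.

```bash
python3 - <<'E'
from h import *
import pickle
k=.64; A,B=pickle.load(open("w8.pkl","rb"))
for n,a,b in (("fin1",(379,58),(493,57)),("fin2",(373,172),(482,169))):
    print(n,tri((A,np.array(a)*k),(B,np.array(b)*k)),atz(A,np.array(a)*k,.044),atz(B,np.array(b)*k,.044),atz(A,np.array(a)*k,.034))
for n,c in (("c1",[(257,30),(403,37),(401,98),(257,92)]),("c2",[(258,138),(396,146),(393,200),(258,193)])):
    P=np.array([atz(A,np.array(u)*k,z)[:2] for u,z in zip(c,(.01,.01,.005,.005))])
    print(n,P.tolist(),"mid",P.mean(0),"L",np.linalg.norm(P[0]-P[1]),"W",np.linalg.norm(P[0]-P[3]),[np.degrees(np.arctan2(*(P[i]-P[j])[::-1])) for i,j in ((0,1),(3,2))])
print(A["T"][:3,3])
E
```

```text
fin1 (array([ 0.6369, -0.0832,  0.0288]), np.float64(0.00010203831087937467)) [ 0.6334 -0.0838  0.044 ] [ 0.6336 -0.0804  0.044 ] [ 0.6356 -0.0834  0.034 ]
fin2 (array([ 0.5443, -0.0773,  0.0312]), np.float64(0.0010498565117659582)) [ 0.543  -0.0779  0.044 ] [ 0.545 -0.075  0.044] [ 0.5432 -0.0774  0.034 ]
c1 [[0.6632416552923314, 0.023848039486988687], [0.6579480953069263, -0.10377522089375875], [0.6088534380308629, -0.10225216363181125], [0.6136910172725324, 0.028699786269957728]] mid [ 0.6359 -0.0384] L 0.12773299639298824 W 0.0497876006151652 [np.float64(87.62484605167458), np.float64(87.88436222255345)]
c2 [[0.573543615910254, 0.029151792747550587], [0.5667607044168819, -0.09775426984831838], [0.5177191557643237, -0.09493461641820539], [0.5240355235021424, 0.033965312325579256]] mid [ 0.5455 -0.0324] L 0.12708720081862504 W 0.04974154385036901 [np.float64(86.94054991990768), np.float64(87.19463023069197)]
[ 0.5364 -0.0985  0.4738]
```

```bash
cat >> h.py <<'E'
TZ=.031   # real tips stand this much above the TCP reading
def pick(fin,ang):
    R=down(ang-np.pi/2)
    bot.move_to([fin[0],fin[1],.10],R); bot.movel([fin[0],fin[1],.013-TZ],vel=.12); bot.grab()
    w=bot.current_gripper_width(); print("grip",w,bot.current_finger_force(),bot.current_ft_force())
    assert .009<w<.016
    bot.movel([fin[0],fin[1],.09],vel=.15); print("lift",bot.current_gripper_width(),bot.current_ft_force())
def insert(y,xax=.570):
    R=down(-np.pi/2)
    bot.move_to([.42,y,.09],R); bot.movel([.42,y,.0445-TZ+.001],vel=.1)
    print("down",bot.current_gripper_width(),bot.current_ft_force())
    x=.42
    while x<xax-.039+.012:
        x+=.006 if x<.51 else .003
        bot.movel([x,y,.0445-TZ+.001],vel=.06); F=bot.current_ft_force()
        if abs(F[0])>10 or np.abs(F).max()>15: break
    print("slid",x,F,bot.current_gripper_width())
E
python3 - <<'E'
from h import *
pick([.543,-.0763],np.radians(87)); insert(.1615); print(bot.current_time())
E
```

```text
grip 0.012212003371268968 29.988538026809692 [-0.378  -0.2127 -0.6489]
lift 0.012031263256873622 [-0.1572 -0.2318 -1.2483]
down 0.011517526451374502 [ 0.6665  0.6305 -1.5372]
slid 0.534 [-10.3069  -0.9044   4.2234] 0.011702676934989735
64.425
```

It stopped with 10 N at x=0.534, where I expected home at 0.531. I'll release it and do the next cassette.

```bash
python3 - <<'E'
from h import *
import pickle
bot.let_go(); p=bot.current_tcp_pos(); bot.movel([p[0],p[1],.12],vel=.2)
R=down(-np.pi/2)
A,B=pickle.load(open("w8.pkl","rb"))
bot.move_to([.47,-.10,.28],R);bot.pause(.2);s=bot.snapshot("wrist")
g=lambda im:cv2.cvtColor(im,cv2.COLOR_BGR2GRAY)
t=g(A["color"])[12:70,155:268]; m=cv2.matchTemplate(g(s["color"])[:200],t,cv2.TM_CCOEFF_NORMED)
_,v,_,loc=cv2.minMaxLoc(m); print("cassette1 match",v,loc,"was (155,12)")
pickle.dump(s,open("w9.pkl","wb"))
if v>.9 and abs(loc[0]-155)<3 and abs(loc[1]-12)<3:
    bot.move_to([.55,-.08,.15],down(np.radians(-2.3)))
    pick([.634,-.0824],np.radians(87.7)); insert(.2855)
print(bot.current_time())
E
```

```text
cassette1 match 0.9799782633781433 (155, 11) was (155,12)
grip 0.011699817267723065 29.954334497451782 [-0.2542 -0.1816 -1.3669]
lift 0.011608576383065812 [ 0.0627 -0.2152 -2.1022]
down 0.011782887144001481 [ 0.777   0.9717 -1.3125]
slid 0.537 [-13.1339  -0.8274   4.5452] 0.012247835241032123
81.2917
```

Both are slid home against the stop. Now I'll release, check the rack, and image the hook and basket.

```bash
python3 - <<'E'
from h import *
import pickle
bot.let_go(); p=bot.current_tcp_pos(); bot.movel([p[0],p[1],.12],vel=.2)
bot.move_to([.40,.22,.28],down(-np.pi/2));bot.pause(.2);r=bot.snapshot("wrist")
bot.move_to([.38,0,.30],down(-np.pi/2)); bot.move_to([.2,-.38,.30],down(-np.pi/2)); bot.pause(.2)
b=bot.snapshot("wrist")
S=[];
for i in range(16): S.append((bot.current_time(),bot.snapshot("scene")))
D=[]
for i in range(16): D.append((bot.current_time(),bot.snapshot("side")))
pickle.dump((r,b,S,D),open("hb.pkl","wb"))
C=np.zeros((600,800,3),np.uint8)
def put(im,x,y,f):
    im=cv2.resize(im,None,fx=f,fy=f,interpolation=cv2.INTER_CUBIC);h,w=im.shape[:2];h=min(h,600-y);w=min(w,800-x);C[y:y+h,x:x+w]=im[:h,:w]
put(r["color"][0:190],0,0,.78); put(b["color"][0:220],400,0,.78)
put(S[8][1]["color"][100:242,215:325],0,173,3)
sd=np.std([s["color"].astype(float) for _,s in S],axis=0).max(-1); sd=cv2.cvtColor(np.clip(sd*4,0,255).astype(np.uint8),cv2.COLOR_GRAY2BGR)
put(sd[105:180,215:265],700,500,2)
put(D[8][1]["color"][80:222,180:322],330,173,3)
cv2.imwrite("pics/hb.png",C); print(bot.current_time())
E
```

```text
88.6167
```

View pics/hb.png

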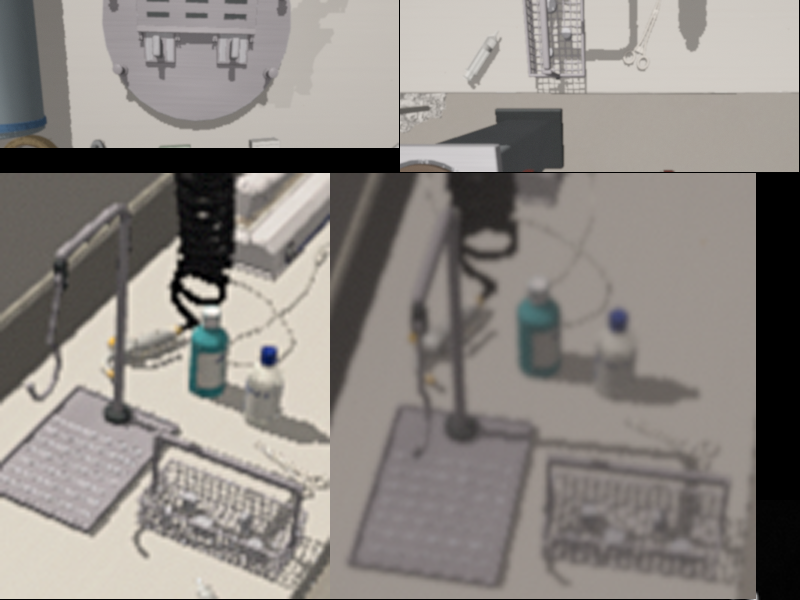

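The rack insert shows both cassettes fully in, with symmetric fins. The composite shows the hook pivot at scene (60,265) and side (420,315). The bail ends are at scene (160,443)/(297,492) and side (549,461)/(727,485).

```bash
python3 - <<'E'
from h import *
import pickle
r,b,S,D=pickle.load(open("hb.pkl","rb"))
sc=lambda x,y:(215+x/3,100+(y-173)/3); sd=lambda x,y:(180+(x-330)/3,80+(y-173)/3)
A=S[8][1];B=D[8][1]
for n,u,v,z in (("pivot",(60,266),(420,317),.34),("armtop",(122,210),(456,212),.372),("bailFar",(160,443),(549,462),.125),("bailNear",(297,491),(727,484),.125),("postfoot",(118,412),(462,428),.01),("tray-fl",(88,530),(500,583),.012)):
    print(n,*tri((A,sc(*u)),(B,sd(*v))),"z-plane",atz(A,sc(*u),z)[:2],atz(B,sd(*v),z)[:2])
print("wrist bail near",atz(b,(191,92),.125),atz(b,(184,2),.125))
# hook swing: 2-px-level tracking in scene frames for angles with pivot guess
def pts(P,th):
    L=np.linspace(.02,.085,14);return [np.array([P[0],P[1]+l*np.sin(th),P[2]-l*np.cos(th)]) for l in L]
for P in ([.633,-.277,.34],):
  for nm,Q in (("scene",S),("side",D)):
    bg=np.max([cv2.cvtColor(s["color"],6) for _,s in Q],axis=0).astype(float)
    o=[]
    for t,s in Q:
        g=bg-cv2.cvtColor(s["color"],6); sc_=[]
        ths=np.linspace(-.8,.8,81)
        for th in ths:
            uv=np.array([proj(s,p) for p in pts(P,th)],np.float32)
            sc_.append(cv2.remap(g.astype(np.float32),uv[:,:1].copy(),uv[:,1:].copy(),1).mean())
        i=int(np.argmax(sc_)); o.append((round(t,2),round(ths[i],2),round(max(sc_),0)))
    print(nm,o)
for e in (0,.3,.5,.8):
  z=np.array([np.cos(e),0,-np.sin(e)])
  for sg in (1,-1):
    y=np.array([0,sg,0.]);R=np.column_stack([np.cross(y,z),y,z]);print(e,sg,bot.inverse_kinematics(np.array([.633,-.277,.285])+.031*z,R),bot.inverse_kinematics(np.array([.53,-.277,.285]),R))
print("down +90",bot.inverse_kinematics([.56,-.277,.2],down(np.pi/2)),bot.inverse_kinematics([.33,-.32,.08],down(np.pi/2)))
E
```

```text
pivot [ 0.6248 -0.2603  0.3665] 0.005352611483692748 z-plane [ 0.6475 -0.3034] [ 0.6333 -0.2805]
armtop [ 0.6205 -0.4105  0.3763] 0.0006195464977364427 z-plane [ 0.6242 -0.4179] [ 0.6218 -0.4147]
bailFar [ 0.4988 -0.3194  0.0986] 0.0022968952867455333 z-plane [ 0.4851 -0.2947] [ 0.496  -0.2936]
bailNear [ 0.2901 -0.2958  0.1304] 0.003012758703741105 z-plane [ 0.2915 -0.3056] [ 0.2911 -0.2968]
postfoot [ 0.626  -0.4259  0.0218] 0.004597472633038535 z-plane [ 0.633  -0.4449] [ 0.6296 -0.4308]
tray-fl [ 0.5342 -0.1916  0.0213] 0.002189281044641711 z-plane [ 0.5389 -0.2025] [ 0.5361 -0.1958]
wrist bail near [ 0.2924 -0.3072  0.125 ] [ 0.3844 -0.3042  0.125 ]
scene [(87.02, np.float64(0.32), np.float32(33.0)), (87.07, np.float64(0.32), np.float32(33.0)), (87.12, np.float64(0.32), np.float32(33.0)), (87.17, np.float64(0.32), np.float32(32.0)), (87.22, np.float64(0.36), np.float32(25.0)), (87.27, np.float64(0.36), np.float32(17.0)), (87.32, np.float64(0.16), np.float32(15.0)), (87.37, np.float64(0.16), np.float32(16.0)), (87.42, np.float64(0.08), np.float32(14.0)), (87.47, np.float64(0.38),
[... 1257 characters left out ...]
0.3 1 [ 1.6114  0.7036 -1.2402  2.239   3.5195  0.4393 -1.1435] [ 1.9587  0.5023 -1.2368  2.4097  4.1453  0.5694 -1.7292]
0.3 -1 [ 1.6114  0.7036 -1.2402  2.239   3.5195  0.4393  1.9981] [ 1.9587  0.5023 -1.2368  2.4097  4.1453  0.5694  1.4124]
0.5 1 [ 1.5843  0.5316 -1.2219  2.1453  3.6693  0.1621 -1.4629] None
0.5 -1 [ 1.5843  0.5316 -1.2219  2.1453  3.6693  0.1621  1.6787] None
0.8 1 [ 1.4778  0.4396 -1.1965  1.9489  0.285   0.3072  1.8023] None
0.8 -1 [ 0.4653  0.1922  0.0676  2.0048 -1.0135  0.4412 -0.2131] [ 0.405  -0.0163  0.2879  2.1777 -0.9765  0.5622 -0.1337]
down +90 [ 1.1375  0.7163 -1.2379  1.534   0.6837  1.383   1.4164] [ 1.611   0.5855 -1.2292  2.0513  0.6728  0.9891  1.6016]
```

```bash
python3 - <<'E'
from h import *
import pickle
from scipy.optimize import differential_evolution
r,b,S,D=pickle.load(open("hb.pkl","rb"))
fr=[]
for Q in (S,D):
    G=[cv2.GaussianBlur(cv2.cvtColor(s["color"],6).astype(np.float32),(0,0),.8) for _,s in Q]; bg=np.max(G,axis=0)
    sdv=np.std(G,axis=0)+3
    fr+=[(t,s,(bg-g)/sdv) for (t,s),g in zip(Q,G)]
L=np.linspace(.03,.085,12)
def cost(q):
    x,y,A,ph,w=q;c=0
    for t,s,g in fr:
        th=A*np.sin(w*(t-87.8)+ph); P=np.c_[np.full(12,x),y+L*np.sin(th),.34-L*np.cos(th)]
        T=s["T"];C=(P-T[:3,3])@T[:3,:3];uv=(s["mtx"]@np.c_[C[:,0],-C[:,1],-C[:,2]].T);uv=(uv[:2]/uv[2]).astype(np.float32)
        c-=cv2.remap(g,uv[0],uv[1],1).mean()
    return c
R=differential_evolution(cost,[(.60,.66),(-.31,-.24),(.05,.6),(-3.2,3.2),(7.6,9.2)],seed=1,popsize=12,maxiter=80)
print(R.x,R.fun,2*np.pi/R.x[4])
print("q",bot.current_qpos())
P=np.array([R.x[0],R.x[1],.275])
print("seed",bot.inverse_kinematics([.38,-.17,.32],down(-np.pi/2-.41)))
for yw in (0,-.2,-.41):
  for e in (.5,.7,.85):
    z=np.array([np.cos(e)*np.cos(yw),np.cos(e)*np.sin(yw),-np.sin(e)]);y=-np.array([-np.sin(yw),np.cos(yw),0]);M=np.column_stack([np.cross(y,z),y,z])
    print(yw,e,bot.inverse_kinematics(P+.04*z,M),bot.inverse_kinematics(P-.08*z,M))
E
```

```text
[ 0.6296 -0.2565  0.3692 -0.8744  8.376 ] -47.055656 0.7501389394391094
q [ 0.6412 -0.0344  0.3255  1.8874  0.0114  1.2868 -0.6074]
seed [ 0.3682 -0.0457 -0.061   1.8547 -0.0029  1.3325 -1.6729]
0 0.5 [ 1.5353  0.5476 -1.2174  2.1787  3.3582  0.2082  1.9793] None
0 0.7 [ 1.5487  0.5513 -1.3357  2.0554  1.0543  0.1898 -2.0527] [-0.5002 -0.1919  1.0426  2.2006 -0.8024  0.3971 -0.3218]
0 0.85 [ 0.4412  0.2012  0.0332  2.0052 -0.8773  0.4093 -0.3728] [ 0.4115 -0.0166  0.146   2.018  -0.6579  0.6042 -0.5648]
-0.2 0.5 [ 1.2826  0.3718 -1.0081  2.2482  2.984   0.3794  2.042 ] [-0.2824 -0.1812  0.7141  2.4578  3.7021  0.2598  1.2382]
-0.2 0.7 None [ 0.2667 -0.1183  0.1621  2.2346 -0.77    0.2324 -0.6517]
-0.2 0.85 [ 0.3661  0.1697  0.01    2.0451 -0.5066  0.2432 -0.945 ] [ 0.422  -0.0658 -0.0097  2.0651 -0.3243  0.4534 -1.1171]
-0.41 0.5 [ 0.6211  0.2214 -0.4234  2.2941  2.6492  0.483   1.9968] [ 0.644  -0.0974 -0.4306  2.4317  2.6049  0.2984  1.9576]
-0.41 0.7 [ 0.2717  0.1519 -0.018   2.1766  1.9744  0.1315  2.6359] [ 1.1225 -0.1181 -0.8097  2.2075  0.1086  0.1509 -1.8038]
-0.41 0.85 [ 0.0386  0.1549  0.2556  2.0714  0.2359  0.2102 -1.9168] [ 0.5698 -0.069  -0.3106  2.0662  0.1981  0.4346 -1.8779]
```

The swing fit recovers a period of 0.750 s, with the pivot at (0.6296, -0.2565) and an amplitude of 0.37 rad. I'll steady the hook by closing the fingers on its shank at the plumb position, then release and check the remaining swing.

```bash
cat >> h.py <<'E'
from scipy.optimize import differential_evolution
PV=np.array([.6296,-.2565])
def swing(n=16):
    fr=[]; L=np.linspace(.03,.085,12)
    for cam in ("side",):
        Q=[(bot.current_time(),bot.snapshot(cam)) for _ in range(n)]
    return Q
def toolm(yw,e):
    z=np.array([np.cos(e)*np.cos(yw),np.cos(e)*np.sin(yw),-np.sin(e)]);y=-np.array([-np.sin(yw),np.cos(yw),0]);return np.column_stack([np.cross(y,z),y,z]),z
E
python3 - <<'E'
from h import *
import pickle
M,z=toolm(-.2,.85); P=np.array([*PV,.268])
bot.move_to([.38,-.17,.32],down(-np.pi/2-.41))
bot.move_to(P-.09*z,M); bot.movel(P+.041*z,vel=.15)
print(bot.current_tcp_pos()-P-.041*z,bot.current_ft_force())
bot.grab(); bot.pause(.3); print(bot.current_gripper_width(),bot.current_finger_force(),bot.current_ft_force())
if .005<bot.current_gripper_width()<.011:
    bot.let_go(); bot.movel(P-.09*z,vel=.12); bot.pause(.1)
    bot.move_to([.38,-.17,.32],down(-np.pi/2-.41))
    bot.move_to([.2,-.38,.30],down(-np.pi/2))
    pickle.dump(swing(),open("sw.pkl","wb"))
    Q=pickle.load(open("sw.pkl","rb")); G=[cv2.cvtColor(s["color"],6).astype(int) for _,s in Q]
    c=proj(Q[0][1],[*PV,.25]).astype(int); s=np.std(G,axis=0)[c[1]-35:c[1]+35,c[0]-30:c[0]+30]
    _,_,_,D=pickle.load(open("hb.pkl","rb")); s0=np.std([cv2.cvtColor(q["color"],6).astype(int) for _,q in D],axis=0)[c[1]-35:c[1]+35,c[0]-30:c[0]+30]
    print("std now",np.sort(s.ravel())[-30:].mean(),"before",np.sort(s0.ravel())[-30:].mean(),s.mean(),s0.mean())
print(bot.current_time())
E
```

```text
[-0.0001 -0.0003  0.0006] [0.2803 0.0299 0.1368]
0.009499913410300341 28.360651899129152 [ 3.9858 -6.9705 -4.4395]
std now 14.1377458978541 before 20.210454485256847 0.8550636893988108 1.3094107060694649
98.4083
```

```bash
cat > fit.py <<'E'
from h import *
import pickle
def fit(Q,D):
    g_=lambda s:cv2.GaussianBlur(cv2.cvtColor(s["color"],6).astype(np.float32),(0,0),.8)
    G=[g_(s) for _,s in Q]; bg=np.max([g_(s) for _,s in D]+G,axis=0)
    t0=Q[0][0]; L=np.linspace(.03,.085,12); ths=np.linspace(-.6,.6,121); M=[]
    for (t,s),g in zip(Q,G):
        row=[]
        for th in ths:
            P=np.c_[np.full(12,PV[0]),PV[1]+L*np.sin(th),.34-L*np.cos(th)];uv=np.array([proj(s,p) for p in P],np.float32)
            row.append(cv2.remap(bg-g,uv[:,0].copy(),uv[:,1].copy(),1).mean())
        M.append(row)
    M=np.array(M); T=np.array([t-t0 for t,_ in Q])
    def c(q): return -sum(np.interp(q[2]+q[0]*np.sin(8.376*t+q[1]),ths,r) for t,r in zip(T,M))
    R=differential_evolution(c,[(0,.5),(-3.2,3.2),(-.15,.15)],seed=1)
    return R.x,-R.fun/len(Q),t0,ths[M.argmax(1)]
E
python3 - <<'E'
from fit import *
_,_,_,D=pickle.load(open("hb.pkl","rb")); Q=pickle.load(open("sw.pkl","rb"))
print(fit(D,D)); print(fit(Q,D))
E
```

```text
(array([ 0.3421, -0.7162, -0.0397]), np.float64(22.931363258732027), 87.8167, array([-0.27, -0.14,  0.01,  0.12,  0.23,  0.31,  0.31,  0.23,  0.11,
        0.01, -0.14, -0.28, -0.39, -0.59, -0.35, -0.23]))
(array([ 0.0765,  1.5519, -0.0204]), np.float64(25.62567290100477), 97.6083, array([ 0.05,  0.05,  0.03,  0.03, -0.03, -0.03, -0.08, -0.1 , -0.1 ,
       -0.08, -0.06, -0.03,  0.01,  0.03,  0.03,  0.05]))
```

Residual swing is about 0.077 rad, so the hold point was a few mm off plumb. I'll repeat it 2.5 mm to -y and hold longer.

```bash
cat > steady.py <<'E'
from fit import *
import sys
dy=float(sys.argv[1])
M,z=toolm(-.2,.85); P=np.array([PV[0],PV[1]+dy,.268])
bot.move_to([.38,-.17,.32],down(-np.pi/2-.41))
bot.move_to(P-.09*z,M); bot.movel(P+.041*z,vel=.15); f0=bot.current_ft_force()
bot.grab(); bot.pause(1.0); print(bot.current_gripper_width(),bot.current_tcp_pos()-P-.041*z,f0,bot.current_ft_force())
bot.let_go(); t=bot.current_time(); bot.movel(P-.09*z,vel=.12)
bot.move_to([.38,-.17,.32],down(-np.pi/2-.41)); bot.move_to([.2,-.38,.30],down(-np.pi/2))
Q=swing(); _,_,_,D=pickle.load(open("hb.pkl","rb")); pickle.dump(Q,open(f"sw{dy}.pkl","wb"))
r=fit(Q,D); print(r,"phase at release",(r[0][1]+8.376*(t-r[2]))%(2*np.pi),bot.current_time())
E
python3 steady.py -.0025
```

```text
0.008595618386631578 [-0.0001 -0.0017 -0.0002] [ 0.321  -0.5974  0.3988] [ 4.6767 -5.1814 -4.0763]
(array([ 0.0658,  1.1439, -0.0158]), np.float64(25.569357424625046), 108.0083, array([ 0.03,  0.03,  0.03,  0.03,  0.01, -0.03, -0.03, -0.06, -0.08,
       -0.08, -0.08, -0.04, -0.03,  0.01,  0.03,  0.03])) phase at release 6.036379585128536 108.8083
```

```bash
sed -i 's/^bot.let_go(); t=/t0=bot.current_time();bot.let_go(); print("letgo dur",bot.current_time()-t0); t=/' steady.py; python3 steady.py -.009
```

```text
0.007562516906822066 [-0.     -0.0015 -0.0001] [-0.3861  0.3231 -0.0627] [ 3.2576 -3.9172 -2.9601]
letgo dur 1.2833000000000112
(array([ 0.0257,  0.8531, -0.0146]), np.float64(24.910600227713168), 118.4417, array([ 0.01,  0.01,  0.01,  0.01,  0.01, -0.03, -0.03, -0.03, -0.03,
       -0.03, -0.03, -0.03, -0.03, -0.03,  0.01,  0.01])) phase at release 5.744761812858471 119.2417
```

Swing is down to 0.026 rad, about 0.2 rad/s: still enough, so step 1 is met. Next I'll flip the wrist half a turn so the camera side faces away from the stand, and grip the bail at its near part.

```bash
python3 - <<'E'
from h import *
q=bot.current_qpos(); print(q)
q2=q.copy(); q2[6]+=np.pi if q[6]<0 else -np.pi
bot.move_j(q2)
R=down(np.pi/2+.03)
print([bot.inverse_kinematics(p,R) for p in ([.322,-.306,.15],[.56,-.134,.20],[.56,-.264,.14])])
bot.move_to([.322,-.306,.15],R); bot.movel([.322,-.306,.081],vel=.1); F0=bot.current_ft_force();M0=bot.current_moment()
bot.grab(); bot.pause(.2); print("grip",bot.current_gripper_width(),bot.current_finger_force(),bot.current_ft_force())
for h in (.004,.012,.03):
    bot.movel([.322,-.306,.081+h],vel=.04); bot.pause(.3)
    print(h,np.mean([bot.current_ft_force()-F0 for _ in range(3)],0),bot.current_moment()-M0,bot.current_gripper_width())
print(bot.current_time())
E
```

```text
[ 0.5018 -0.0447  0.4603  1.894   0.0207  1.2877 -0.6149]
[array([ 0.3704,  0.1439,  0.3121,  2.081 , -0.0552,  0.9242,  2.3136]), array([ 0.117 ,  0.3192,  0.0432,  1.7113, -0.0151,  1.1115,  1.7656]), array([ 0.2502,  0.4472,  0.154 ,  1.6785, -0.0778,  1.0219,  2.0307])]
grip 0.00967753696614348 29.986127614974976 [-0.2768  0.8092 -2.0156]
0.004 [-0.805   0.0919 -2.8081] [-0.0168  0.1422  0.0515] 0.009597352808605757
0.012 [-0.4835  0.7287 -3.3551] [-0.0143  0.1491  0.0066] 0.009802477631269367
0.03 [-0.483   0.2454 -2.6292] [-0.0502  0.2311  0.0176] 0.009779963106459415
127.05
```

Fully airborne from 4 mm, so no droop. I'll carry it round, enter from +y, and lower with force checks.

```bash
python3 - <<'E'
from h import *
R=down(np.pi/2)
bot.movel([.322,-.306,.192],vel=.15)
bot.movel([.322,-.13,.192],vel=.15); bot.movel([.56,-.13,.189],R,vel=.15); bot.pause(.6)
print("w",bot.current_gripper_width(),bot.current_tcp_pos()); F0=bot.current_ft_force(); print(F0,bot.current_moment())
y=-.13
while y>-.264:
    y=max(y-.01,-.264); bot.movel([.56,y,.189],vel=.06); F=bot.current_ft_force()-F0
    if np.abs(F).max()>5: print("hit",y,F); break
print("entry",y,F)
if y<-.263:
    z=.189
    while z>.134:
        z-=.003; bot.movel([.56,y,z],vel=.04); F=bot.current_ft_force()-F0
        if z<.16: print(round(z,3),F.round(2))
        if F[2]>3 or np.abs(F).max()>8: break
print(bot.current_time(),bot.current_gripper_width(),bot.current_moment())
E
```

```text
w 0.009669208304172673 [ 0.56  -0.13   0.189]
[ 0.3528 -0.2337 -2.3237] [0.0117 0.0712 0.0339]
entry -0.264 [-0.3382  0.1862  0.3084]
0.159 [-0.11  1.09  0.23]
0.156 [-1.07 -0.49  0.67]
0.153 [-1.09  1.15  0.69]
0.15 [-0.84 -0.3   0.24]
0.147 [-0.3   0.2   0.62]
0.144 [-0.73  0.48  1.36]
0.141 [-0.29 -1.2   5.28]
139.7667 0.009624662139937158 [ 0.     -0.1445 -0.0476]
```

Contact came exactly at the expected seat height (0.142). I'll ease off, release, retreat upward, and look.

```bash
python3 - <<'E'
from h import *
import pickle
bot.movel([.56,-.264,.1425],vel=.03); bot.pause(.8); print(bot.current_ft_force())
bot.let_go(); print(bot.current_ft_force(),bot.current_gripper_width())
bot.movel([.54,-.264,.24],vel=.1); bot.movel([.40,-.20,.30],vel=.2)
bot.move_to([.2,-.38,.30],down(np.pi/2))
S=[bot.snapshot("scene")];D=[(bot.current_time(),bot.snapshot("side")) for _ in range(16)]
pickle.dump((S,D),open("end.pkl","wb"))
C=np.zeros((600,800,3),np.uint8)
def put(im,x,y,f):
    im=cv2.resize(im,None,fx=f,fy=f,interpolation=cv2.INTER_CUBIC);h,w=im.shape[:2];h=min(h,600-y);w=min(w,800-x);C[y:y+h,x:x+w]=im[:h,:w]
put(S[0]["color"][100:250,180:312],0,0,3)
put(D[8][1]["color"][80:230,150:282],400,0,3)
put(S[0]["color"][220:335,110:250],0,452,1.28)
sd=np.std([d["color"].astype(float) for _,d in D],axis=0).max(-1)
put(cv2.cvtColor(np.clip(sd*6,0,255).astype(np.uint8),cv2.COLOR_GRAY2BGR)[80:230,150:282],400,452,1)
cv2.imwrite("pics/end.png",C)
print(bot.current_time())
E
```

```text
[ 0.1297  0.784  -0.8336]
[-0.0446 -0.7704  0.4543] 0.0879809642116136
146.0917
```

View pics/end.png

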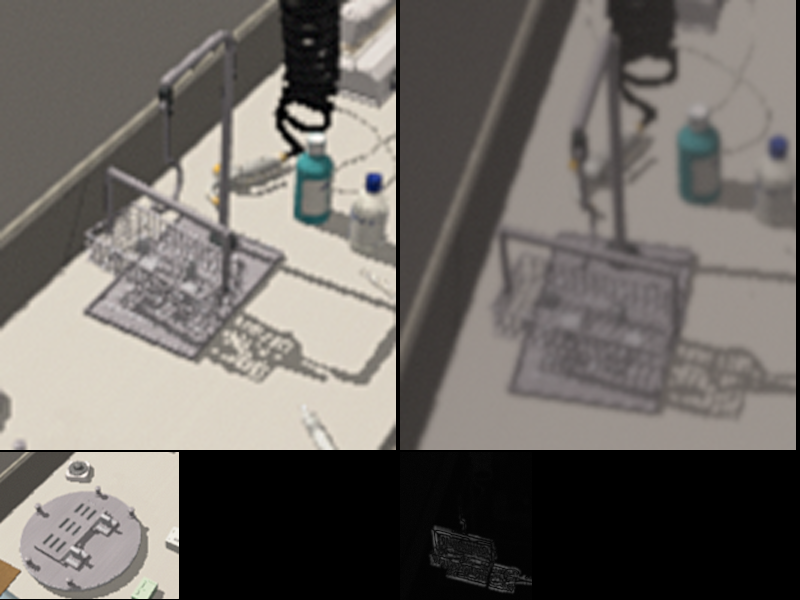

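The basket hangs by the bail's middle, the bottles stand, and both cassettes are home. Some motion remains, so I'll measure the speed.

```bash
cat > mv.py <<'E'
from h import *
def motion(D):
    c=proj(D[0][1],[.63,-.267,.12]).astype(int); w=30
    g=lambda s:cv2.cvtColor(s["color"],6)
    f=lambda a,b:cv2.calcOpticalFlowFarneback(a,b,None,.5,2,11,5,5,1.1,0)
    ref=g(D[0][1]); d=np.array([f(ref,g(s))[c[1]-15:c[1]+20,c[0]-20:c[0]+25].mean((0,1)) for _,s in D])
    sc=np.linalg.norm(proj(D[0][1],[.63,-.267,.12])-proj(D[0][1],[.63,-.257,.12]))/.01
    return d.round(2).tolist(),"px/m",sc,"peak speed",np.abs(np.gradient(d,.05,axis=0)).max()/sc
E
python3 - <<'E'
from mv import *
import pickle
S,D=pickle.load(open("end.pkl","rb")); print(*motion(D))
bot.pause(12)
D=[(bot.current_time(),bot.snapshot("side")) for _ in range(16)]; print(*motion(D)); print(bot.current_time())
E
```

```text
[[0.0, 0.0], [-0.019999999552965164, -0.10000000149011612], [0.09000000357627869, -0.10999999940395355], [0.10999999940395355, -0.09000000357627869], [-0.019999999552965164, -0.03999999910593033], [-0.10000000149011612, 0.10999999940395355], [-0.12999999523162842, 0.3700000047683716], [-0.1599999964237213, 0.6200000047683716], [-0.3100000023841858, 0.7699999809265137], [-0.36000001430511475, 1.149999976158142], [-0.4399999976158142, 1.2999999523162842], [-0.46000000834465027, 1.440000057220459], [-0.47999998927116394, 1.4500000476837158], [-0.4699999988079071, 1.4800000190734863], [-0.44999998807907104, 1.399999976158142], [-0.4099999964237213, 1.2200000286102295]] px/m 224.60824412265205 peak speed 0.02355232646316308
[[0.0, 0.0], [-0.05000000074505806, -0.1899999976158142], [0.10999999940395355, -0.38999998569488525], [0.17000000178813934, -0.49000000953674316], [0.1599999964237213, -0.5299999713897705], [0.1599999964237213, -0.47999998927116394], [0.14000000059604645, -0.36000001430511475], [0.019999999552965164, -0.20999999344348907], [0.029999999329447746, 0.10000000149011612], [-0.11999999731779099, 0.28999999165534973], [-0.20999999344348907, 0.550000011920929], [-0.25, 0.8199999928474426], [-0.25, 0.9599999785423279], [-0.27000001072883606, 1.0299999713897705], [-0.28999999165534973, 1.059999942779541], [-0.27000001072883606, 1.0199999809265137]] px/m 224.60824412265205 peak speed 0.023678435284244976
158.8917
```

Peak speed is about 0.025 m/s, well under 0.12. I'm handing in.

```bash
python3 -c "
from bench import bot
print(bot.job_done(),bot.current_time())"
```

```text
the job is handed in; nothing more can be done
the job is handed in; nothing more can be done
```

I handed the job in at about 159 s, verdict not shown: the last views show the rack facing front, both cassettes home, the hook steadied before hanging, the basket on it at about 0.025 m/s, and both bottles standing.

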